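# Set the lathe's speed thumbwheel

## Robot

A 6-joint arm with a two-finger parallel gripper is mounted at the origin on the work surface. World frame = base frame: x ahead of the robot, y to its left, z up, the work surface at z = 0. Lengths are in mm, angles in degrees, forces in N, time in s.
With the tool pointing down it reaches from about 300 to 850 mm from the base axis. Payload 4.2 kg.
Tool frame: the origin (TCP) lies at the centre of the arm's flange, where the gripper is bolted on; the fingertips stand 191 mm ahead of it and the grasp point (between the pads) lies 172 mm ahead of it; z points along the fingers, y is the direction in which the jaws open and shut (so a half turn about z gives the same grasp; the last joint's range is limited). The gripper opens to 91 mm and grips with 3 to 60 N. Pads are 32 mm wide; open, the fingers measure 118 mm over their backs; the gripper's body (76 mm by 178 mm) begins 60 mm behind the grasp point.
Start: joints at [-71.562, 18.312, 89.639, -0, 72.044, -1.146], TCP at [192.729, -541.737, 404.776] pointing down, gripper open.
Joint ranges: [-177.97, 177.97], [-48.28, 115.42], [12.27, 149.76], [-77.06, 257.06], [2.81, 150.46], [-146.56, 146.56]. Speed limits (degrees/s): [147.25, 147.25, 180, 180, 180, 180].

## Interface

Orientations are given as [roll, pitch, yaw] about the fixed x, y, z axes, in that order (R = Rz(yaw) Ry(pitch) Rx(roll)).
In Python, from workcell import status, vision, ticket gives the robot as it stands.
- The arm moves only by the shell command python3 -m jog 'ROWS' [FORCE]. ROWS is JSON, a list of rows, each a list of 7 numbers: the finger opening in m, from 0 to 0.0912, then the shift along the tool's x, y, z in m, then the turn, a rotation vector about the tool's x, y, z in rad. A call has 1 to 12 rows; each row shifts and turns the commanded pose from where the row before left it, along the tool's axes as they then stand; what a row does not reach is not made up. A row lasts 1/8 s, in which the tool goes at most 62.5 mm and 10.7 degrees, less where a joint would pass 70% of its speed; a pose out of reach is approached as far as the arm can. A call with a gripper value outside its range is refused whole. The fingers move at their own pace and stop on an object; FORCE is the grip in N (left out, the last holds). Time passes only in rows, so rows that do not move let the fingers close. It gives the time, the measured TCP pose, the force and the opening at its end, in the units of the state.
- status.state(): the state, without advancing time (a new reading comes with each control period).
- vision.grab_frame(name): name is "side" or "top" or "wrist"; returns a dict with "color" (420x560x3 uint8, blue, green, red), "depth" (420x560 float32, mm along the optical axis (not along the pixel's ray), 0 where there is no reading), "fov_y" (degrees; the focal length in pixels is half the picture's height over the tangent of half this angle, whatever the lens; pixels are square), "cx", "cy" (the principal point, pixels), "pose" (4x4, takes a point from camera to world coordinates). Camera axes: x right, y down, z forward; pixel columns grow to the right and rows downward; lengths in mm; the calibration is good to about 2 mm. The wrist camera is an equidistant fisheye: a pixel r from the principal point sees the ray r / f radians off the axis. A picture is of the moment at which its call begins.
- ticket.job_done(): hands the job in, once; it reports no verdict.
Trained networks look in the newest picture that a camera, given by its name, has taken for a name from the list of things; names that differ only in an ending like _2 or _b are one class to them, and where a whole thing is asked for, a point or a joint stands for the part that bears it (a point fixed in the world has none). Each returns a list of dicts, best first, with "p" (0 to 1); they miss things now and then, are a little off and sometimes report something else, mostly with a low value. They report only what shows in the picture. A call takes as long as a camera call.
- vision.find_in(camera, label): "location" ([x, y, z] in mm, in world coordinates, good to about 4 mm: the middle of the surface that is visible of it).
- vision.silhouettes(camera, label): "pixels" (420x560 bool, what is visible of it).
The state is a dict: "time_s": time; "qpos": joint angles; "qvel": joint speeds; "effort": joint torques, N m; "ee_pos": TCP position; "ee_rot": TCP orientation; "force": force on the tool from outside, world axes, zero at the start; "torque": the same for the moment, N m; "gripper_width": finger opening in mm.
Only numpy, scipy, OpenCV 4.12 (cv2) and the standard library are available. Lean on these libraries where they do the work, as an engineer would, in place of code of your own. Each camera call takes 0.05 s, during which the arm holds its last target.

## Task

Set the wood lathe to its finishing speed: on the cream control unit, roll the star-shaped thumbwheel up and over towards the robot's side (its ridges can be pushed one after another from above) until the yellow ridge stands straight up in line with the red pointers, and leave it there. Do not turn the wheel of the dark grey unit, which belongs to the dust extractor, and leave the half-turned pine block with the round spigot where it stands.

Things in the scene. Friction and masses are not known exactly. Their poses are not given: they have to be found in the camera images.
- speed_unit: Cream lathe speed unit, fixed: box 170 (x, 219 with its ears) x 110 x 60 mm high, a thumbwheel in a slot in its top. Origin at the centre of the underside; z up, y along the axle, -x the robot's side. Axle 80 mm above the origin; its two cheeks, 22 to 40 mm either side of the middle, 40 mm long, reach 94 mm and the red pointer bars on them, at x = 0, 98 mm.
- speed_wheel (a joint): Angle (rad) of the cream unit's wheel: hub radius 28 mm, 6 radial ridges 60 deg apart, 9 mm thick, 28 wide, out to 55 mm from the axle; one yellow, five grey. 0: yellow upright; negative: yellow leans that far to the unit's +x (far) side; grows as the top moves to -x. Starts -2.0 to -1.2, turns -2.6 to 1.0; no clicks, stays where left; 2 to 4 N at a ridge turns it.
- extractor_wheel_mark (a point): Tip of the yellow ridge, 55 mm from the axle, on the wheel of the dark grey dust extractor unit. That unit and wheel are otherwise the same as the cream one and stand beside it, 220 mm or more away sideways (along y, centre to centre). This wheel is not to be turned.
- newel_mid (a point): Half-turned pine post end standing loose on the bench to the right of the units (-y side): a square block 65 x 65 x 70 mm high with a turned round spigot 36 mm in diameter and 55 mm high on top, a 54 mm collar round its foot; 125 mm high in all. The point is on its centre line, 62 mm above the bench. To be left alone.

How it is judged (in metres and radians):
At the end, for the whole second after the job is handed in: The yellow ridge of the cream unit's wheel stands upright at the red pointers, within 0.2 rad (11 degrees) either way, and the wheel is at rest (value of joint speed_wheel between -0.2 and 0.2 rad and velocity of joint speed_wheel between -0.05 and 0.05 rad/s); the robot touches nothing.
It fails at once if the dark grey extractor unit's wheel is turned (its yellow ridge moves more than 15 mm) (distance of extractor_wheel_mark from where it was at the start of the episode above 0.015 m).
It fails at once if the half-turned pine block is moved more than 30 mm or knocked over (distance of newel_mid from where it was at the start of the episode above 0.03 m).
It also fails if it takes over 42 s, if anything falls off the work surface, if the arm or the gripper's body presses on something with over 40 N, if the wrist force passes 120 N, or if a joint passes its speed limit or range.

## Working session

There is one attempt and no reset: what is moved stays moved. The work goes in short steps, Python scripts to look and compute and a shell command to move; the robot and the scene stay as the last step left them, time stands still between calls to the robot, and variables do not carry over. Pictures are saved under pics/ and viewed, and the job is handed in when it is done.

```bash
mkdir -p pics; python3 - <<'E'
from workcell import status, vision
import cv2
print(status.state())
for n in ("side","top","wrist"):
    f=vision.grab_frame(n); cv2.imwrite(f"pics/{n}0.png",f["color"]); print(n,f["fov_y"],f["cx"],f["cy"],f["pose"].round(3).tolist())
    for l in ("speed_unit","speed_wheel","extractor_wheel_mark","newel_mid"):
        print(l,[(round(d["p"],2),[round(float(v)) for v in d["location"]]) for d in vision.find_in(n,l)])
E
```

```text
{'time_s': 0.0, 'qpos': array([-7.15628322e+01,  1.83506680e+01,  8.97056857e+01, -1.77922459e-03,
        7.20428928e+01, -1.14711499e+00]), 'qvel': array([ 0.07004014, -0.05926757, -0.01240742, -0.00221074, -0.06960545,
        0.0044739 ]), 'effort': array([-3.63296458e-04, -4.12456834e+01, -2.31970829e+01,  7.26626138e-02,
        4.57607908e-02, -1.47348264e-04]), 'ee_pos': array([ 192.66901987, -541.58401412,  403.93462206]), 'ee_rot': array([-1.79900739e+02, -2.95612636e-04,  1.95848325e+01]), 'force': array([ 0.81318019, -0.3192762 ,  0.00646121]), 'torque': array([ 0.04108002, -0.04502567, -0.0062837 ]), 'gripper_width': 91.08266753870797}
side 56.576243698541354 279.81739229708387 215.83311899217466 [[-0.919, -0.272, 0.286, 315.799], [-0.395, 0.638, -0.662, 460.248], [-0.003, -0.721, -0.693, 687.365], [0.0, 0.0, 0.0, 1.0]]
speed_unit [(0.68, [538, 175, 60])]
speed_wheel [(0.91, [552, 168, 102])]
extractor_wheel_mark [(0.76, [584, -197, 102])]
newel_mid [(0.89, [553, -346, 69])]
top 57.67649140062658 273.1448648349508 212.18214825321144 [[-0.028, -0.985, 0.169, 422.271], [-0.999, 0.024, -0.022, -77.395], [0.018, -0.17, -0.985, 915.011], [0.0, 0.0, 0.0, 1.0]]
speed_unit [(0.72, [548, 147, 56])]
speed_wheel [(0.73, [558, 156, 97])]
extractor_wheel_mark [(0.62, [592, -205, 102])]
newel_mid [(0.81, [550, -350, 69])]
wrist 65.70646984690485 275.02646292399095 209.01652351250527 [[0.335, -0.909, -0.249, 263.844], [-0.942, -0.324, -0.087, -517.373], [-0.001, 0.264, -0.965, 385.201], [0.0, 0.0, 0.0, 1.0]]
speed_unit []
speed_wheel []
extractor_wheel_mark []
newel_mid []
```

View pics/side0.png

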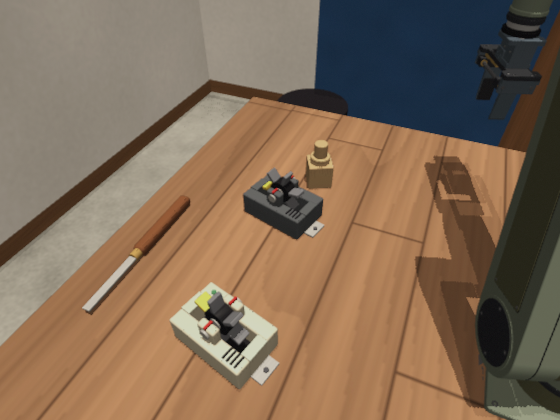

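View pics/top0.png

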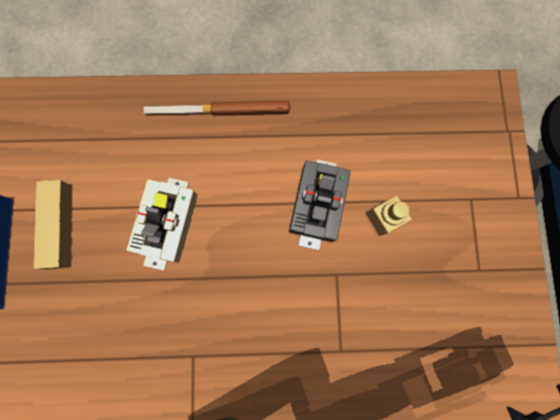

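```bash
cat > h.py <<'E'
import numpy as np,cv2
from workcell import status, vision
def cloud(f):
    h,w=f["depth"].shape; F=h/2/np.tan(np.radians(f["fov_y"]/2))
    u,v=np.meshgrid(np.arange(w),np.arange(h)); d=f["depth"]
    P=np.stack([(u-f["cx"])/F*d,(v-f["cy"])/F*d,d,np.ones_like(d)],-1)@f["pose"].T
    P[d<=0]=np.nan
    return P[...,:3]
E
python3 - <<'E'
from h import *
for n,c in (("side",(225,330)),("top",(162,222))):
    f=vision.grab_frame(n);P=cloud(f);C=f["color"].astype(int)
    b,g,r=C[...,0],C[...,1],C[...,2]
    near=(abs(P[...,0]-550)<130)&(abs(P[...,1]-160)<110)
    top=near&(abs(P[...,2]-60)<5)
    q=P[top][:,:2].astype(np.float32); print(n,"toprect",cv2.minAreaRect(q),len(q), np.median(P[top][:,2]))
    red=near&(r>120)&(g<70)&(b<70)&(P[...,2]>80); 
    k,lab=cv2.connectedComponents(red.astype(np.uint8))
    for i in range(1,k):
        m=lab==i
        if m.sum()>3: print("red",m.sum(),P[m].mean(0).round(1))
    ye=near&(r>130)&(g>120)&(b<90)&(P[...,2]>65)&(g>0.8*r)
    print("yel",ye.sum(),np.nanmean(P[ye],0),np.percentile(P[ye],[5,50,95],axis=0).round(1).tolist())
    wh=near&(P[...,2]>70)&(r<110)&(b<110)
    print("maxz",np.nanmax(P[near][:,2]))
    x,y=c; cr=f["color"][y-60:y+60,x-70:x+70]; cv2.imwrite(f"pics/{n}1.png",cv2.resize(cr,None,fx=5,fy=5,interpolation=cv2.INTER_CUBIC))
E
```

```text
side toprect ((560.59130859375, 159.65126037597656), (109.41598510742188, 171.68316650390625), 75.42102813720703) 2844 60.49009793630336
red 19 [550.9 129.7  97.6]
red 24 [566.3 188.1  97. ]
yel 29 [592.2590569  163.97074664 101.01305668] [[573.7, 160.5, 93.2], [592.8, 164.1, 97.9], [606.9, 169.6, 123.8]]
maxz 136.78033456733863
top toprect ((559.1998901367188, 158.9827880859375), (110.82299041748047, 170.41542053222656), 75.51659393310547) 2072 59.554982031440886
yel 155 [595.4036972  148.72570719  97.56075982] [[583.1, 136.6, 92.1], [595.6, 148.8, 98.0], [608.3, 161.0, 101.9]]
maxz 137.18717419526104
```

View pics/side1.png

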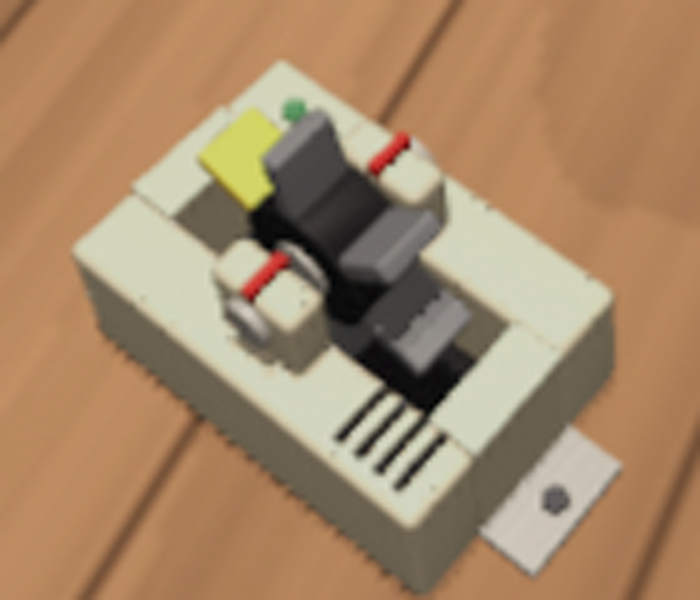

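View pics/top1.png

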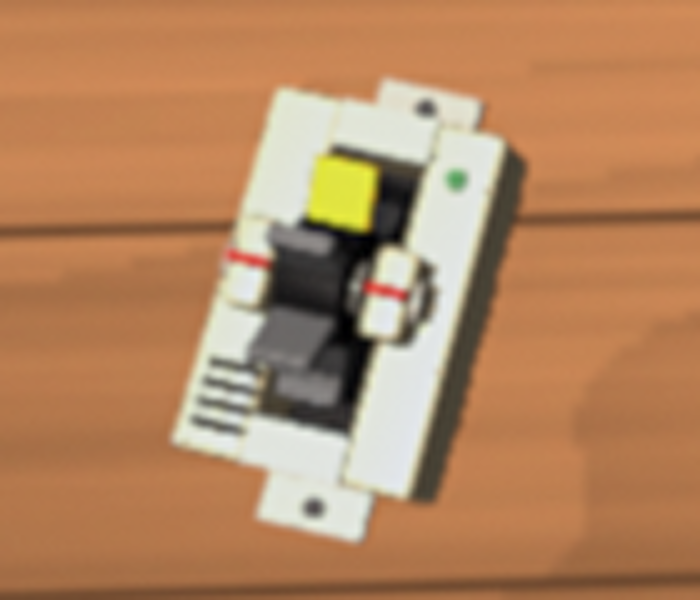

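```bash
cat >> h.py <<'E'
C0=np.array([559.8,159.3]);yaw=np.radians(-14.6)
X=np.array([np.cos(yaw),np.sin(yaw)]);Y=np.array([-X[1],X[0]])
def local(P,c=C0):
    d=P[...,:2]-c
    return np.stack([d@X,d@Y,P[...,2]],-1)
def wheel(show=True,cams=("side","top"),c=C0):
    """fit wheel angle: cloud of wheel vs model, 60 deg symmetric; yellow resolved by colour"""
    Q=[];Yl=[]
    for n in cams:
        f=vision.grab_frame(n);L=local(cloud(f),c);im=f["color"].astype(int);b,g,r=im[...,0],im[...,1],im[...,2]
        rad=np.hypot(L[...,0],L[...,2]-80)
        m=(abs(L[...,1])<13)&(rad<60)&(rad>32)&(L[...,2]>50)
        Q.append(L[m]); ym=m&(r>90)&(g>0.8*r)&(b<0.6*g)
        Yl.append(L[ym])
        if ym.any(): print(n,"yel loc",L[ym].mean(0).round(1),ym.sum())
    Q=np.vstack(Q);Yl=np.vstack(Yl)
    def cost(th,Q,k):
        # ridge angle from up towards -x = th + k*60; distance from rect ridge surface
        best=np.full(len(Q),1e9)
        for j in k:
            a=th+j*np.pi/3; u=np.array([-np.sin(a),np.cos(a)]);v=np.array([u[1],-u[0]])
            p=np.stack([Q[:,0],Q[:,2]-80],-1); s=p@u;t=p@v
            dx=np.maximum(abs(t)-4.5,0); dy=np.maximum(np.maximum(s-55,20-s),0)
            o=np.hypot(dx,dy); ins=np.minimum(4.5-abs(t),55-s); ins=np.where(o>0,0,ins)
            best=np.minimum(best,np.where(o>0,o,np.maximum(ins,0)))
        return np.minimum(best,8).mean()
    T=np.radians(np.arange(-150,60,0.5))
    a=np.array([cost(t,Q,range(6)) for t in T]); 
    y=np.array([cost(t,Yl,[0]) for t in T]) if len(Yl)>5 else 0*a
    i=np.argmin(a+y); print("wheel deg",np.degrees(T[i]),"cost",a[i].round(2),"yellow only",np.degrees(T[np.argmin(y)]), "n",len(Q),len(Yl))
    return np.degrees(T[i])
E
python3 - <<'E'
from h import *
wheel()
wheel(cams=("side",));wheel(cams=("top",))
for n in("side","top"):
    f=vision.grab_frame(n);im=f["color"].astype(int);b,g,r=im[...,0],im[...,1],im[...,2]
    L=local(cloud(f)); near=(abs(L[...,0])<20)&(abs(L[...,1])<45)&(L[...,2]>85)&(r>100)&(g<0.5*r)
    for s in(1,-1):
        m=near&(L[...,1]*s>15); print(n,"red",m.sum(),L[m].mean(0).round(1))
E
```

```text
side yel loc [39.9  1.8 99.8] 144
top yel loc [39.5 -0.3 98.3] 130
wheel deg -70.5 cost 0.91 yellow only -70.0 n 1134 274
side yel loc [39.5  1.8 99.9] 145
wheel deg -70.5 cost 0.89 yellow only -70.0 n 692 145
top yel loc [39.8 -0.2 98.6] 128
wheel deg -70.0 cost 0.97 yellow only -70.5 n 449 128
side red 31 [-0.8 30.5 97.6]
side red 26 [ -1.1 -30.6  97.7]
top red 10 [-0.4 30.4 98.6]
top red 10 [ -0.2 -30.7  97.4]
```

```bash
python3 -m jog '[[0,0,0,0,0,0,-0.162],[0,0,0,0,0,0,-0.162],[0,0,0,0,0,0,-0.162],[0,0,0,0,0,0,-0.162],[0,0,0,0,0,0,-0.162],[0,0,0,0,0,0,-0.162],[0,0,0,0,0,0,0]]' 10
python3 - <<'E'
from h import *
s=status.state();p=s["ee_pos"];print(s["time_s"],p,s["ee_rot"],s["gripper_width"])
L=local(p); print("local",L,"need",np.array([33.5,0,330])-L)
E
```

```text
time_s: 2.02
ee_pos: [192.7, -541.7, 404.8]
ee_rot: [180.0, 0.0, 75.2]
force: [-0.3, -0.7, -0.7]
gripper_width: 24.4
2.025 [ 192.73178153 -541.73761303  404.76958122] [1.79994698e+02 4.14047332e-03 7.51659192e+01] 24.36370737379783
local [-178.50517998 -770.92717725  404.76958122] need [212.00517998 770.92717725 -74.76958122]
```

```bash
python3 -m jog '[[0,0.048,0.013,0,0,0,0],[0,0.048,0.013,0,0,0,0],[0,0.048,0.013,0,0,0,0],[0,0.048,0.013,0,0,0,0],[0,0.048,0.013,0,0,0,0],[0,0.048,0.013,0,0,0,0],[0,0.048,0.013,0,0,0,0],[0,0.048,0.013,0,0,0,0],[0,0.048,0.013,0,0,0,0],[0,0.048,0.013,0,0,0,0],[0,0.048,0.013,0,0,0,0],[0,0.048,0.013,0,0,0,0]]'
python3 -m jog '[[0,0.048,0.013,0,0,0,0],[0,0.048,0.013,0,0,0,0],[0,0.048,0.013,0,0,0,0],[0,0.04,0.013,0,0,0,0],[0,0,0,0,0,0,0],[0,0,0,0,0,0,0]]'
python3 - <<'E'
from h import *
s=status.state();p=s["ee_pos"];print(s["time_s"],p,s["ee_rot"],s["gripper_width"])
L=local(p); print("local",L,"need",np.array([33.5,0,330])-L)
for n in("side","wrist","top"):
    f=vision.grab_frame(n); cv2.imwrite(f"pics/{n}2.png",f["color"])
    if n!="wrist":
        Q=local(cloud(f)); m=(abs(Q[...,0]-33)<80)&(abs(Q[...,1])<60)&(Q[...,2]>205)&(Q[...,2]<270)
        for a in range(205,270,10):
            k=m&(Q[...,2]>=a)&(Q[...,2]<a+10)
            if k.sum()>5: print(n,a,k.sum(),np.percentile(Q[k],[2,98],axis=0).round(1).tolist())
E
```

```text
time_s: 3.52
ee_pos: [490.6, -22.7, 405.0]
ee_rot: [180.0, 0.0, 75.1]
force: [1.3, -0.8, -0.0]
gripper_width: 0.6
time_s: 4.28
ee_pos: [586.8, 140.2, 404.4]
ee_rot: [-180.0, 0.1, 75.2]
force: [0.3, -0.9, -0.1]
gripper_width: 0.6
4.275 [586.79630944 140.21261064 404.44794612] [-1.79957437e+02  5.54571001e-02  7.52070311e+01] 0.602552462778183
local [ 30.9359222  -11.66609933 404.44794612] need [  2.5640778   11.66609933 -74.44794612]
side 215 66 [[19.8, -22.9, 215.8], [37.4, 5.0, 224.7]]
side 225 81 [[19.8, -19.1, 225.4], [38.8, 4.7, 234.8]]
side 235 77 [[18.8, -14.6, 235.2], [39.7, 4.9, 244.7]]
side 245 70 [[17.9, -8.5, 245.3], [40.1, 5.0, 254.8]]
side 255 53 [[17.2, -4.9, 255.4], [39.1, 5.4, 264.7]]
side 265 19 [[16.3, -12.5, 265.6], [26.1, 5.2, 269.7]]
top 215 17 [[20.6, -31.9, 215.8], [37.4, -28.5, 223.8]]
top 225 20 [[19.8, -31.6, 226.1], [38.4, -29.4, 234.8]]
top 245 7 [[35.7, -32.1, 245.9], [40.8, -30.5, 252.8]]
```

View pics/side2.png

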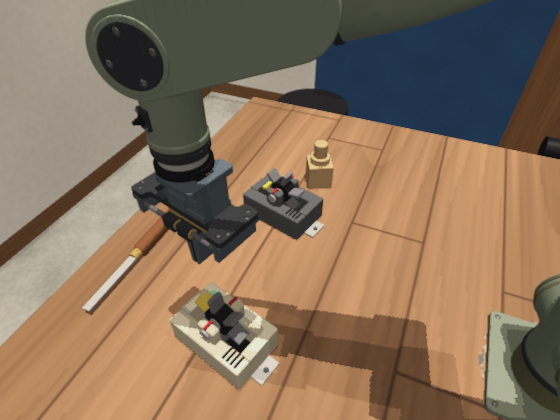

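View pics/wrist2.png

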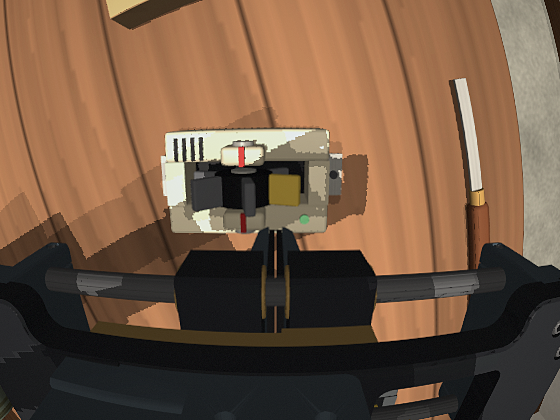

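```bash
python3 -m jog '[[0,0.012,0.003,0,0,0,0.003],[0,0,0,0.03,0,0,0],[0,0,0,0.03,0,0,0],[0,0,0,0.02,0,0,0],[0,0,0,0.014,0,0,0],[0,0,0,0,0,0,0]]'
python3 - <<'E'
from h import *
s=status.state();p=s["ee_pos"];print(s["time_s"],p,s["ee_rot"],s["force"])
print("local",local(p))
for n in("side","wrist"):
    f=vision.grab_frame(n); cv2.imwrite(f"pics/{n}3.png",f["color"] if n=="wrist" else cv2.resize(f["color"][220:400,130:370],None,fx=3,fy=3))
E
```

```text
time_s: 5.18
ee_pos: [593.0, 151.3, 309.9]
ee_rot: [-179.9, 0.0, 75.1]
force: [0.3, -1.2, 0.0]
gripper_width: 0.5
5.175 [593.00892152 151.31696947 309.92758371] [-1.79915075e+02  4.65758057e-02  7.50886488e+01] [ 0.34897396 -1.19446166  0.01414221]
local [ 34.14885528   0.64569968 309.92758371]
```

View pics/side3.png

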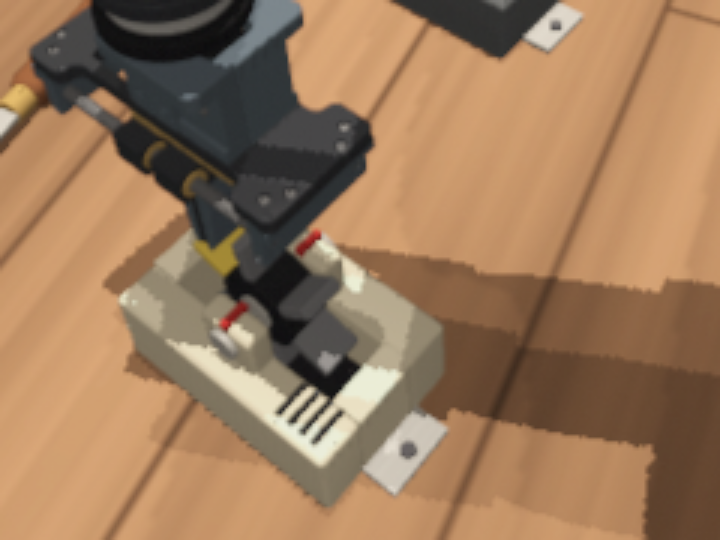

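View pics/wrist3.png

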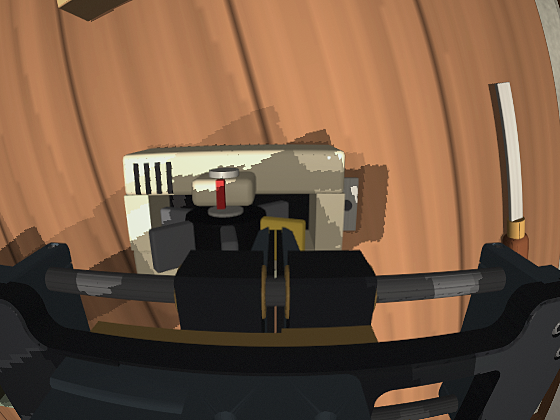

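```bash
python3 -m jog '[[0,0,-0.006,0,0,0,0],[0,0,-0.006,0,0,0,0],[0,0,-0.006,0,0,0,0],[0,0,-0.006,0,0,0,0],[0,0,-0.005,0,0,0,0],[0,0,-0.005,0,0,0,0],[0,0,-0.004,0,0,0,0],[0,0,0,0,0,0,0]]'
python3 -m jog '[[0,0,0.004,0,0,0,0],[0,0,0,-0.02,0,0,0],[0,0,0,-0.03,0,0,0],[0,0,0,0,0,0,0]]'
python3 - <<'E'
from h import *
s=status.state();p=s["ee_pos"];print(s["time_s"],p,s["ee_rot"],s["force"])
print("local",local(p))
wheel(cams=("side",));wheel(cams=("top",))
for n in("side","wrist"):
    f=vision.grab_frame(n); cv2.imwrite(f"pics/{n}4.png",f["color"] if n=="wrist" else cv2.resize(f["color"][220:400,130:370],None,fx=3,fy=3))
E
```

```text
time_s: 6.28
ee_pos: [555.7, 161.1, 310.4]
ee_rot: [-179.9, 0.0, 75.1]
force: [0.4, 0.5, -0.1]
gripper_width: 0.3
time_s: 6.78
ee_pos: [560.6, 160.1, 362.6]
ee_rot: [179.8, -0.1, 75.1]
force: [0.7, -0.0, -1.1]
gripper_width: 0.4
6.775 [560.6472632  160.07302158 362.60600522] [ 1.79824865e+02 -1.10996263e-01  7.50913602e+01] [ 0.71417033 -0.02822601 -1.13572806]
local [  0.62504931   0.96162916 362.60600522]
side yel loc [ 22.1   1.6 117.4] 179
wheel deg -36.5 cost 0.89 yellow only -36.5 n 571 179
top yel loc [ 24.1  -3.6 119.2] 87
wheel deg -35.5 cost 0.97 yellow only -35.5 n 397 87
```

View pics/side4.png

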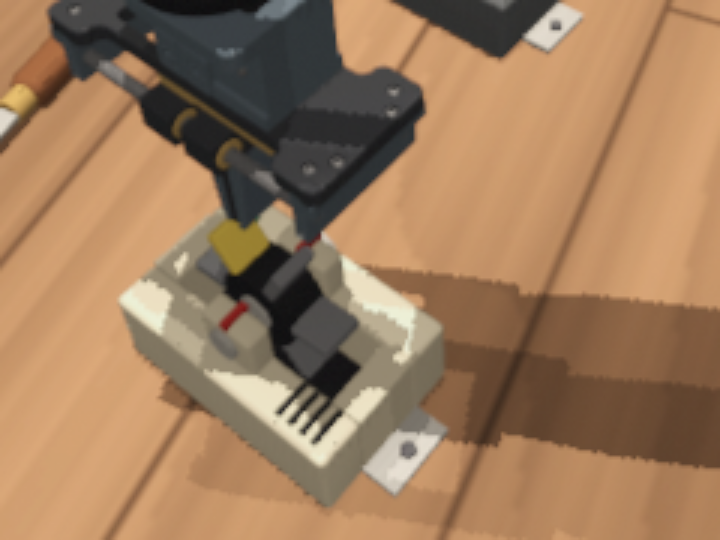

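View pics/wrist4.png

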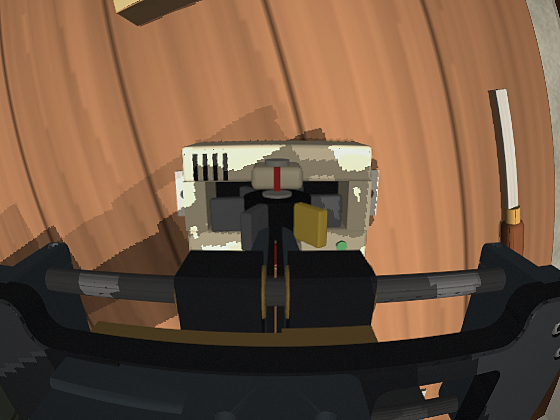

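```bash
python3 -m jog '[[0,-0.001,0.026,0,0,0,0],[0,0,0.026,0,0,0,0],[0,0,0,0,0,0,0],[0,0,0,0.03,0,0,0],[0,0,0,0.02,0,0,0],[0,0,0,0.011,0,0,0],[0,0,0,0,0,0,0]]'
python3 -m jog '[[0,0,-0.006,0,0,0,0],[0,0,-0.006,0,0,0,0],[0,0,-0.006,0,0,0,0],[0,0,-0.006,0,0,0,0],[0,0,-0.006,0,0,0,0],[0,0,-0.003,0,0,0,0],[0,0,-0.003,0,0,0,0],[0,0,0,0,0,0,0]]'
python3 - <<'E'
from h import *
s=status.state();p=s["ee_pos"];print(s["time_s"],p,s["ee_rot"],s["force"])
print("local",local(p))
wheel(cams=("side",));wheel(cams=("top",))
for n in("side","wrist"):
    f=vision.grab_frame(n); cv2.imwrite(f"pics/{n}5.png",f["color"] if n=="wrist" else cv2.resize(f["color"][220:400,130:370],None,fx=3,fy=3))
E
```

```text
time_s: 7.85
ee_pos: [609.6, 145.8, 298.9]
ee_rot: [-179.9, 0.1, 75.1]
force: [0.1, 0.1, -0.2]
gripper_width: 0.5
time_s: 8.85
ee_pos: [574.9, 155.0, 299.3]
ee_rot: [-179.9, 0.0, 75.1]
force: [1.2, 0.3, 0.1]
gripper_width: 0.6
8.85 [574.85069007 155.03361548 299.26700484] [-1.79896893e+02  3.74215283e-02  7.51048735e+01] [1.16901299 0.31253247 0.14450856]
local [ 15.64011561  -0.33480164 299.26700484]
side yel loc [ -3.6   7.9 125.7] 65
wheel deg 0.0 cost 0.82 yellow only 0.0 n 485 65
wheel deg 1.0 cost 1.15 yellow only -150.0 n 153 0
```

View pics/side5.png

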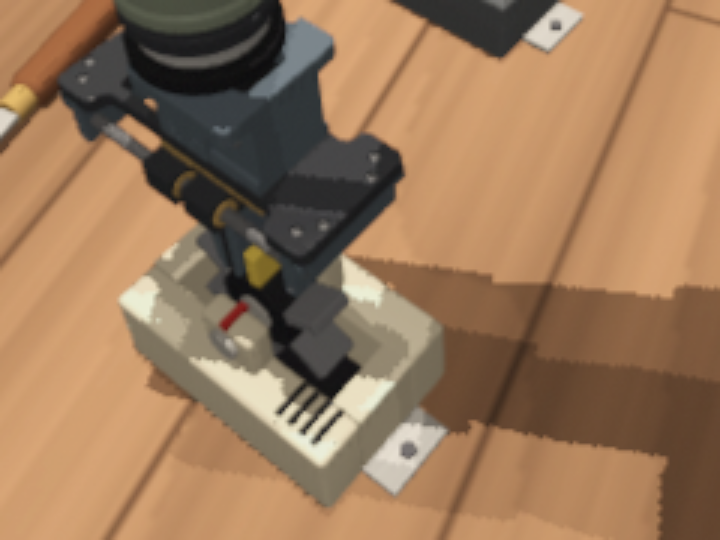

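View pics/wrist5.png

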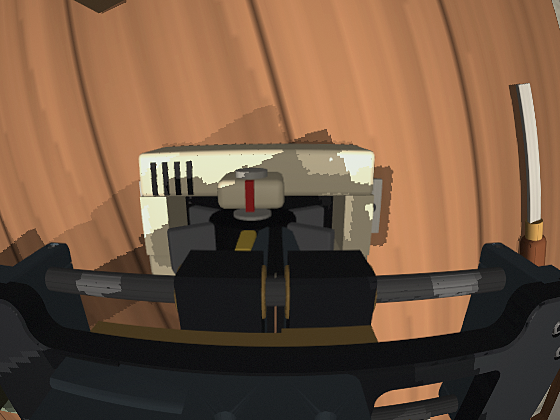

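Both cameras put the wheel near 0° with the yellow ridge upright. I'll back off, lift clear and re-check.

```bash
python3 -m jog '[[0,0,0.006,0,0,0,0],[0,0,0.008,0,0,0,0],[0,0,0,-0.03,0,0,0],[0,0,0,-0.05,0,0,0],[0,0,0.03,-0.05,0,0,0],[0,0,0.04,-0.03,0,0,0],[0,0.05,0.0,0,0,0,0],[0,0.05,0,0,0,0,0],[0,0.05,0,0,0,0,0],[0,0,0,0,0,0,0],[0,0,0,0,0,0,0]]'
python3 - <<'E'
from h import *
s=status.state();print(s["time_s"],s["force"],local(s["ee_pos"]))
wheel(cams=("side",));wheel(cams=("top",))
for n in("side","top"):
    print(n,[[(round(d["p"],2),d["location"]) for d in vision.find_in(n,l)[:1]] for l in("extractor_wheel_mark","newel_mid")])
f=vision.grab_frame("top"); cv2.imwrite("pics/top6.png",cv2.resize(f["color"][150:280,60:260],None,fx=4,fy=4))
f=vision.grab_frame("side"); cv2.imwrite("pics/side6.png",cv2.resize(f["color"][220:400,130:370],None,fx=3,fy=3))
E
```

```text
time_s: 10.42
ee_pos: [695.4, 278.0, 459.1]
ee_rot: [-180.0, 0.1, 75.1]
force: [0.0, -0.9, -0.7]
gripper_width: 0.6
10.425 [ 0.02222095 -0.87351299 -0.70309692] [101.28413346 149.04537493 459.09476893]
side yel loc [ -3.5   0.7 127.3] 152
wheel deg 0.5 cost 0.82 yellow only 0.0 n 741 152
top yel loc [ -2.1  -0.4 133.9] 54
wheel deg 1.0 cost 0.99 yellow only 1.5000000000000002 n 404 54
side [[(0.7, [587.0, -199.6, 99.5])], [(0.76, [553.5, -347.2, 69.6])]]
top [[(0.82, [590.3, -206.7, 101.1])], [(0.6, [547.8, -349.9, 72.3])]]
```

View pics/top6.png

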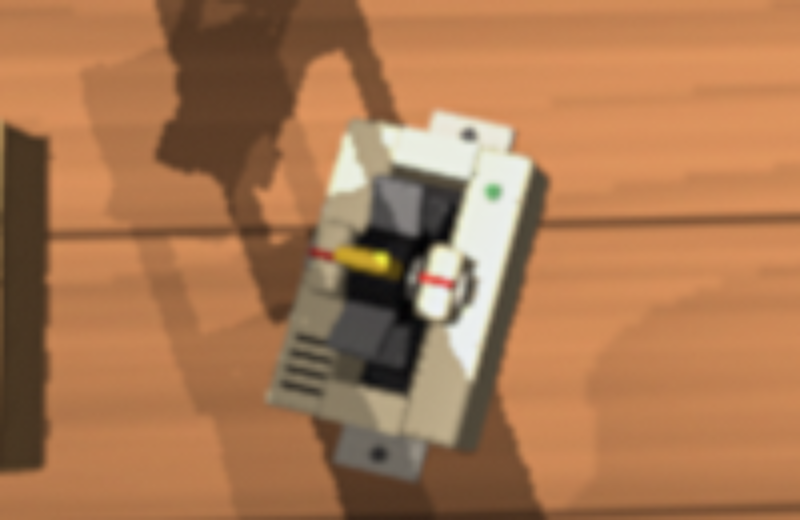

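View pics/side6.png

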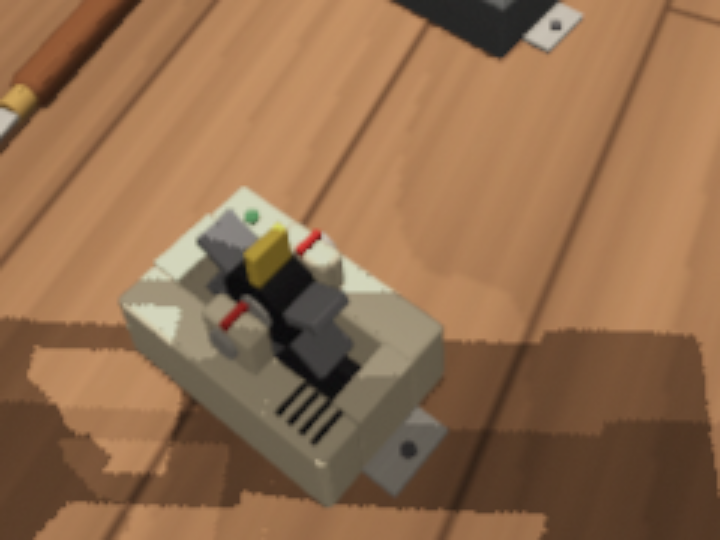

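The top picture shows the yellow ridge, around (360,260), in line with both red bars. The side picture shows it upright at about (268,255). The arm is clear.

```bash
python3 -c "
from workcell import ticket; print(ticket.job_done())"
```

```text
the job is handed in; nothing more can be done
None
```

The cream unit's wheel is at its finishing-speed position, with the yellow ridge upright between the red pointers. I handed the job in at about 10.7 s of the 42 s allowed; no verdict is reported.

- **What I did:** The wheel started at about -70°. I closed the fingers and pushed the top grey ridge towards the robot, which brought the wheel to about -36°. I then pushed the yellow ridge the rest of the way, backed off and lifted the arm well clear.
- **Wheel angle:** With the arm away, the fitted angle was +0.5° from the side camera and +1.0° from the top camera. The limit is ±11°. Both pictures show the yellow ridge in line with the red bars.
- **Extractor and pine block:** The network's positions for the extractor mark and the pine block were within about 4 mm of the starting ones, about the detector's own error. The arm passed well above both and touched neither.
- **Forces:** The readings at the end of each move stayed under about 2 N. I did not see the values during the pushes themselves.
- **Failed or missing checks:** During the final push the top camera could not see the yellow ridge behind the gripper, so its yellow-only fit was meaningless there. It came back once the arm was clear. I did not measure the wheel's speed separately; the fits before and after backing off agreed to within half a degree.

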